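Heavier pebble for the mended tile

TASK

I need the heavier of the two grey pebble weights on the tile I have just glued. Try them against each other: set one down gently on the middle of each plate of the trip balance, let go and let it settle; then move the one whose side drops and set it gently, flat side down, on the middle of the cork pad over the join, and leave the lighter one on its plate. Leave everything else on the bench where it lies.

Things in the scene. Friction and masses are not known exactly. Their poses are not given: they have to be found in the camera images.
- pebble_a: one of two look-alike grey pebble weights, water-worn, rounded-oblong, 56 mm long (its x), 44 mm wide (its y), 35 mm high, sides steepest from 14 to 20 mm up; origin at the centre of its flat underside (about 34 by 26 mm), z up. It starts flat side down on the dark red felt mat. Between about 100 and 190 g; only the balance tells which of the two is heavier
- pebble_b: the other grey pebble weight, same shape, size, origin and range of weight; it also starts on the felt mat, its centre 90 mm or more from the first
- balance: grey-green enamelled two-plate trip balance standing on the bench, cast foot 115 mm (its x) by 250 mm (its y), fixed; origin under the middle of the foot, its y axis runs towards the left plate
- beam (a joint): tilt of the balance beam about the balance's x axis (rad): 0 level, positive when the left plate is up and the right plate is down, stops at -0.11 and 0.11. It moves freely, with almost no friction and a very weak return to level, and sways slowly at the start; a small difference in weight carries it slowly (a few seconds) towards its stop, a plain one at once
- top_left (a point): centre of the top face of the left plate (balance's +y side), a flat round steel plate of 130 mm diameter, 105 mm from the balance's middle; 132 mm above the bench when level, about 12 mm lower or higher at the stops. The plates stay level as they rise and sink, and give way under a light touch until the stop
- top_right (a point): centre of the top face of the right plate (balance's -y side), the same
- plate_left: the left plate with its stem; origin on the beam's end knife edge, 50 mm below the centre of the plate's top face
- plate_right: the right plate with its stem; origin 50 mm below the centre of its top face
- mend: felted plywood board, 200 mm (its x) by 150 mm (its y) by 20 mm, fixed; a green-glazed tile, 120 by 116 by 20 mm, glued from two halves lies on its middle with a cork pad, 64 by 64 by 8 mm, over the join. Origin under the middle of the board
- pad (a point): centre of the top face of the cork pad, 48 mm above the bench; x along the join
- mat: dark red felt mat, 200 mm (its x) by 130 mm (its y), 4 mm thick, fixed, on which the pebbles start; origin at the centre of its underside. Mat and tile board lie one to the left and one to the right of the balance, either way round
- turntable: cast-iron crank turntable, wheel head of 220 mm diameter, 118 mm high, fixed, far left; origin under its middle. Bystander
- amphora_neck: orange amphora neck, 110 mm high, standing on the turntable; origin at the centre of its underside. Bystander
- awl: pale bone awl, 130 mm long, lying in front of the balance; origin under its middle. Bystander
- jug_spout: green-glazed jug spout on a piece of wall, about 90 mm, lying at the far right; origin under its middle. Bystander
- brush: flat brush with a wooden handle, about 200 mm long, lying at the far left; origin under its middle. Bystander
- glue_jar: small amber jar, 48 mm diameter, 65 mm high, at the far left; origin at the centre of its underside. Bystander
- sherd: loose orange sherd, about 70 mm, 9 mm thick, on the right; origin under its middle. Bystander
- caliper: steel vernier caliper, about 195 mm long, lying at the near right; origin under its beam. Bystander
Mind the look-alikes: they are no part of the job. What is shaped like the pebble_a but blue or turquoise is not meant.

How it is judged:
On the way:
1. one pebble lies on each plate, both let go, and the balance has come to rest with one side down (tilted by more than 0.03 rad, untouched) (((horizontal distance between pebble_a and top_left below 0.05 m and z of pebble_a in the frame of plate_left between 0.044 and 0.06 m and contact force between pebble_a and plate_left above 0.2 N and horizontal distance between pebble_b and top_right below 0.05 m and z of pebble_b in the frame of plate_right between 0.044 and 0.06 m and contact force between pebble_b and plate_right above 0.2 N) or (horizontal distance between pebble_b and top_left below 0.05 m and z of pebble_b in the frame of plate_left between 0.044 and 0.06 m and contact force between pebble_b and plate_left above 0.2 N and horizontal distance between pebble_a and top_right below 0.05 m and z of pebble_a in the frame of plate_right between 0.044 and 0.06 m and contact force between pebble_a and plate_right above 0.2 N)) and (value of joint beam above 0.03 rad or value of joint beam below -0.03 rad) and velocity of joint beam between -0.05 and 0.05 rad/s and contact force between the arm and balance below 0.2 N and contact force between the arm and pebble_a below 0.2 N and contact force between the arm and pebble_b below 0.2 N), for 0.3 s.
At the end, for the whole second after the job is handed in: The heavier pebble rests flat on the cork pad, its centre within 15 mm of the pad's centre (told by the weight it puts on the pad; either pebble will do if they differ by less than 4 %), and the lighter one rests on a plate of the balance, its centre within 50 mm of the plate's centre (((horizontal distance between pebble_a and pad below 0.015 m and z of pebble_a in the frame of pad between -0.005 and 0.005 m and angle between pebble_a's own z axis and vertical below 0.2 rad and linear speed of each of pebble_a, pebble_b below 0.02 m/s and contact force between pebble_a and mend above 1.31846 N and ((horizontal distance between pebble_b and top_left below 0.05 m and z of pebble_b in the frame of plate_left between 0.044 and 0.06 m and contact force between pebble_b and plate_left above 0.2 N) or (horizontal distance between pebble_b and top_right below 0.05 m and z of pebble_b in the frame of plate_right between 0.044 and 0.06 m and contact force between pebble_b and plate_right above 0.2 N))) or (horizontal distance between pebble_b and pad below 0.015 m and z of pebble_b in the frame of pad between -0.005 and 0.005 m and angle between pebble_b's own z axis and vertical below 0.2 rad and linear speed of each of pebble_b, pebble_a below 0.02 m/s and ((horizontal distance between pebble_a and top_left below 0.05 m and z of pebble_a in the frame of plate_left between 0.044 and 0.06 m and contact force between pebble_a and plate_left between 0.2 and 1.42834 N) or (horizontal distance between pebble_a and top_right below 0.05 m and z of pebble_a in the frame of plate_right between 0.044 and 0.06 m and contact force between pebble_a and plate_right between 0.2 and 1.42834 N))))); the robot touches nothing.
It fails at once if a pebble is let go more than 10 mm above the cork pad or more than 15 mm above a plate ((contact force between the fingers and pebble_a below 0.2 N and horizontal distance between pebble_a and pad below 0.04 m and z of pebble_a in the frame of pad above 0.01 m) or (contact force between the fingers and pebble_a below 0.2 N and horizontal distance between pebble_a and top_left below 0.06 m and z of pebble_a in the frame of plate_left above 0.065 m) or (contact force between the fingers and pebble_a below 0.2 N and horizontal distance between pebble_a and top_right below 0.06 m and z of pebble_a in the frame of plate_right above 0.065 m) or (contact force between the fingers and pebble_b below 0.2 N and horizontal distance between pebble_b and pad below 0.04 m and z of pebble_b in the frame of pad above 0.01 m) or (contact force between the fingers and pebble_b below 0.2 N and horizontal distance between pebble_b and top_left below 0.06 m and z of pebble_b in the frame of plate_left above 0.065 m) or (contact force between the fingers and pebble_b below 0.2 N and horizontal distance between pebble_b and top_right below 0.06 m and z of pebble_b in the frame of plate_right above 0.065 m)).
It fails at once if the mended tile is pressed or struck with more than 40 N (contact force between anything else and mend above 40 N).
It fails at once if a bystander is shifted by more than 20 mm (distance of any of amphora_neck, awl, jug_spout, brush, glue_jar, sherd, caliper from where it was at the start of the episode above 0.02 m).
It also fails if it takes over 72 s, if anything falls off the work surface, if the arm or the gripper's body presses on something with over 40 N, if the wrist force passes 120 N, or if a joint passes its speed limit or range.

ROBOT

A 6-joint arm with a two-finger parallel gripper is mounted at the origin on the work surface. World frame = base frame: x ahead of the robot, y to its left, z up, the work surface at z = 0. Lengths are in m, angles in rad, forces in N, time in s.
With the tool pointing down it reaches from about 0.375 to 0.975 m from the base axis. Payload 3.8 kg.
Tool frame: the origin (TCP) lies at the very end of the fingers, on their centre line; the grasp point (between the pads) lies 19 mm behind it; z points along the fingers, y is the direction in which the jaws open and shut (so a half turn about z gives the same grasp; the last joint's range is limited). The gripper opens to 85 mm and grips with 20 to 120 N. Pads are 22 mm wide; open, the fingers measure 114 mm over their backs; the gripper's body (76 mm by 85 mm) begins 54 mm behind the grasp point. The pads swing forward as they close: fully open they stand 13 mm farther back than shut.
Start: joints at [1.301, 0.264, 1.604, -0, 1.274, -0.037], TCP at [0.156, 0.657, 0.202] pointing down, gripper open.
Joint ranges: [-2.63, 2.63], [-0.94, 2.18], [0.31, 2.57], [-1.31, 4.45], [0, 2.66], [-2.55, 2.55]. Speed limits (rad/s): [2.57, 2.57, 3.14, 3.14, 3.14, 3.14].

INTERFACE

Orientations are given as a rotation vector (axis times angle).
In Python, from workcell import bot, viewer gives the robot as it stands.
- The arm moves only by the tool jog_arm, never from a script. Its argument "motion" is a list of rows, each an object of numbers: "dx", "dy", "dz": the shift along the world's x, y, z in cm; "turn": the turn about the world's z in rad. A call has 1 to 12 rows; each row shifts and turns the commanded pose from where the row before left it; what a row does not reach is not made up. A row lasts 1/12 s, in which the tool goes at most 41.7 mm and 7.16 degrees, less where a joint would pass 70% of its speed; a pose out of reach is approached as far as the arm can. A call is refused whole if a number of a shift passes 4.17 or a number of a turn 0.125, either way. A call with a gripper value outside its range is refused whole. "fingers" is the finger opening in cm, from 0 to 8.54, set as the call begins (left out, the last holds). The fingers move at their own pace and stop on an object; "grip_force" is the grip in N (left out, the last holds). Time passes only in rows, so rows that do not move let the fingers close. It gives the time, the measured TCP pose, the force and the opening at its end, in the units of the state.
- bot.read_state(): the state, without advancing time (a new reading comes with each control period).
- viewer.read_camera(name): name is "scene" or "top" or "wrist"; returns (picture, depth): 400x640x3 uint8, red, green, blue; 400x640 float32, m along the optical axis (not along the pixel's ray), 0 where there is no reading.
- viewer.camera_info(name): a dict with "vertical_fov" (degrees; the focal length in pixels is half the picture's height over the tangent of half this angle, whatever the lens; pixels are square), "cx", "cy" (the principal point, pixels), "dist" ([k1, k2, p1, p2, k3] as OpenCV has them; the pictures are not rectified), "R" (3x3) and "t" (3): a world point X has camera coordinates R X + t. Camera axes: x right, y down, z forward; pixel columns grow to the right and rows downward; lengths in m; the calibration is good to about 2 mm. A picture is of the moment at which its call begins: read the wrist's pose just before it. camera_info takes no time and is no camera call; for the wrist camera it gives the pose at the moment of the call.
- bot.finish_job(): hands the job in, once; it reports no verdict.
The state is a dict: "time": time; "q": joint angles; "joint_vel": joint speeds; "joint_torque": joint torques, N m; "tool_pos": TCP position; "tcp_rot": TCP orientation; "wrist_force": force on the tool from outside, world axes, zero at the start; "torque": the same for the moment, N m; "width": opening from 0.0 (shut) to 1.0 (fully open).
Only numpy, scipy, OpenCV 4.12 (cv2) and the standard library are available. Lean on these libraries where they do the work, as an engineer would, in place of code of your own. Each camera call takes 0.05 s, during which the arm holds its last target. There are 200 camera calls.

## Working session

There is one attempt and no reset: what is moved stays moved. The work goes in short steps, Python scripts to look and compute and a tool call to move; the robot and the scene stay as the last step left them, time stands still between calls to the robot, and variables do not carry over. Pictures are saved under pics/ and viewed, about 8 in all and at most 12, crops included, and the job is handed in when it is done.

Besides the shell and the picture viewer there is one more tool, called after "Request:" as name([rows], argument=value, ...), one row to a line, values as JSON. jog_arm: Moves the arm, as the interface text tells. Its arguments: {"type":"object","properties":{"motion":{"type":"array"},"fingers":{"type":"number"},"grip_force":{"type":"number"}},"required":["motion"]}

```bash
mkdir -p pics; cat > h.py <<'E'
import numpy as np, cv2
from workcell import bot, viewer
def K(ci):
    f=200/np.tan(np.radians(ci['vertical_fov'])/2)
    return np.array([[f,0,ci['cx']],[0,f,ci['cy']],[0,0,1]])
def ray(ci,uv):
    p=cv2.undistortPoints(np.array(uv,float).reshape(-1,1,2),K(ci),np.array(ci['dist'],float)).reshape(-1,2)
    R=np.array(ci['R']);t=np.array(ci['t'])
    d=np.c_[p,np.ones(len(p))]@R; return -R.T@t,d
def plane(ci,uv,z):
    o,d=ray(ci,uv); return o+d*((z-o[2])/d[:,2])[:,None]
def cloud(ci,D):
    v,u=np.mgrid[0:400,0:640]; uv=np.c_[u.ravel(),v.ravel()]
    o,d=ray(ci,uv); P=o+d*D.reshape(-1,1); P[D.ravel()==0]=np.nan
    return P.reshape(400,640,3)
def save(n,im): cv2.imwrite('pics/'+n,im[...,::-1])
E
python3 - <<'E'
from h import *
for n in('top','scene'):
    im,D=viewer.read_camera(n);ci=viewer.camera_info(n);save(n+'0.png',im);np.savez(n+'0.npz',im=im,D=D)
    print(n,ci,(D>0).mean())
print(bot.read_state())
E
```

```text
top {'vertical_fov': 49.02715274422698, 'cx': 331.127076059759, 'cy': 194.67736839354615, 'dist': array([-0.00958279,  0.        ,  0.        ,  0.        ,  0.        ]), 'R': array([[ 0.02825429, -0.99958315,  0.00593428],
       [-0.99541891, -0.02867806, -0.0912072 ],
       [ 0.09133936, -0.0033301 , -0.99581426]]), 't': array([-0.03398603,  0.49913397,  1.59692998])} 0.99605859375
scene {'vertical_fov': 43.30829943783674, 'cx': 318.0173174519483, 'cy': 191.7335243879812, 'dist': array([-0.06141028,  0.        ,  0.        ,  0.        ,  0.        ]), 'R': array([[-0.51368975,  0.85795748, -0.00563998],
       [ 0.52426579,  0.30867946, -0.79363869],
       [-0.6791673 , -0.41064091, -0.60836323]]), 't': array([ 0.25667133, -0.17326039,  2.11821008])} 0.990609375
{'time': 0.1, 'q': array([ 1.30110706e+00,  2.64661902e-01,  1.60522458e+00, -4.72316650e-05,
        1.27370112e+00, -3.68779995e-02]), 'joint_vel': array([ 0.00061432, -0.00160599, -0.00279957,  0.00054328,  0.00037696,
       -0.00030181]), 'joint_torque': array([ 5.39807497e-04, -5.16704500e+01, -3.68592918e+01,  1.40545772e-04,
        6.32472831e-03, -4.98399487e-06]), 'tool_pos': array([0.15554613, 0.6561026 , 0.20080424]), 'tcp_rot': array([-3.64821741e-01, -3.12007475e+00,  3.10749691e-03]), 'wrist_force': array([0.88398274, 0.27493547, 0.6286652 ]), 'torque': array([ 1.79078545e-02, -5.54766857e-05,  1.47178617e-02]), 'width': 1.001200035176566}
```

View pics/top0.png

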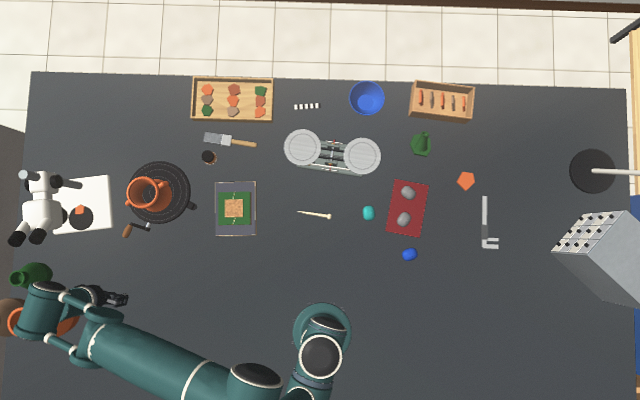

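View pics/scene0.png

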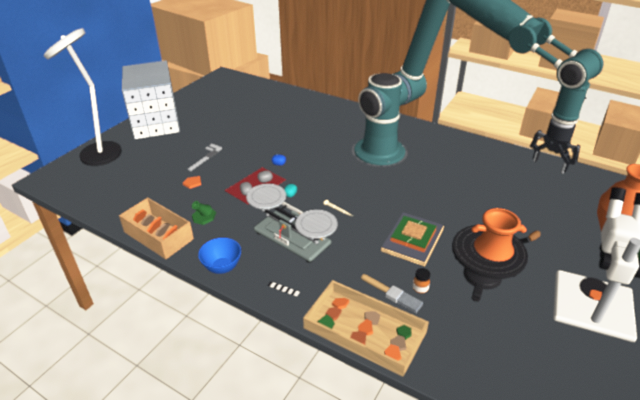

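The top view shows the pebbles on the red mat at (408,192) and (404,219), the plates at (303,147) and (361,155), and the cork pad at (233,208). The scene view agrees with this, and the blue and turquoise look-alikes lie off the mat.

```bash
cat > m.py <<'E'
from h import *
def rect(P):  # centre, long-axis angle
    (c,(w,h),a)=cv2.minAreaRect((P[:,:2]*1000).astype(np.float32)); a=np.radians(a)
    if w<h: w,h,a=h,w,a+np.pi/2
    return np.round(c,1),np.round([w,h],1),round((a+np.pi/2)%np.pi-np.pi/2,3)
def blobs(m,amin):
    n,l,s,c=cv2.connectedComponentsWithStats(m.astype(np.uint8))
    return [(l==i,c[i],s[i,4]) for i in range(1,n) if s[i,4]>=amin]
E
python3 - <<'E'
from m import *
for n in('top','scene'):
    z=np.load(n+'0.npz');im,D=z['im'],z['D'];ci=viewer.camera_info(n);P=cloud(ci,D)
    hsv=cv2.cvtColor(im,cv2.COLOR_RGB2HSV);H,S,V=[hsv[...,i].astype(int) for i in range(3)]
    X,Y,Z=P[...,0],P[...,1],P[...,2]
    print(n)
    if n=='top':
        m=(S<60)&(V>70)&(X>.3)&(X<.62)&(Y<-.1)&(Y>-.4)
    else: m=(S<60)&(Z>.012)&(Z<.06)&(X>.3)&(X<.62)&(Y<-.1)&(Y>-.4)
    for b,c,a in blobs(m,40): 
        Q=P[b];print('peb',c,a,Q.mean(0).round(4),np.percentile(Q[:,2],[5,98]).round(4),rect(Q))
        cs=cv2.findContours(b.astype(np.uint8),0,1)[0][0].reshape(-1,2); print('   plane',rect(plane(ci,cs,.021)))
    m=(Z>.115)&(Z<.16)&(X>.45)&(X<.75)&(Y>-.25)&(Y<.2)
    for b,c,a in blobs(m,100): 
        Q=P[b];print('plate',c,a,Q.mean(0).round(4),np.median(Q[:,2]).round(4),rect(Q))
    m=(H>8)&(H<22)&(S>70)&(Z>.03)&(X>.35)&(X<.55)&(Y>.1)&(Y<.4)
    for b,c,a in blobs(m,60): 
        Q=P[b];print('pad',c,a,Q.mean(0).round(4),np.median(Q[:,2]).round(4),rect(Q))
    m=(H>35)&(H<85)&(S>60)&(Z>.02)&(X>.35)&(X<.55)&(Y>.1)&(Y<.4)|m
    for b,c,a in blobs(m,300): Q=P[b];print('tile',c,a,Q.mean(0).round(4),rect(Q))
    m=((H<8)|(H>170))&(S>120)&(X>.3)&(X<.65)&(Y<-.1)&(Y>-.4)&(Z<.015)
    for b,c,a in blobs(m,200): Q=P[b];print('mat',c,a,np.median(Q[:,2]),rect(Q))
E
python3 - <<'E'
import cv2
a=cv2.imread('pics/top0.png')
cv2.imwrite('pics/c.png',cv2.resize(a[110:270,200:440],None,fx=3.3,fy=3.3,interpolation=cv2.INTER_CUBIC))
E
```

```text
top
peb [386.7263332  206.30632493] 4838 [ 0.4634 -0.2281  0.0102] [-0.0052  0.1391] (array([ 460., -250.]), array([320., 300.]), np.float64(0.0))
   plane (array([ 470.9, -247.7]), array([340.7, 297.6]), np.float64(-0.001))
peb [407.9602649  192.33112583] 151 [ 0.5156 -0.3015  0.035 ] [0.0238 0.0453] (array([ 515.1, -302.9]), array([54.3, 39.2]), np.float64(0.848))
   plane (array([ 517.4, -305.1]), array([54.7, 42.4]), np.float64(0.806))
peb [403.49342105 219.11184211] 152 [ 0.4168 -0.2862  0.0357] [0.0238 0.0465] (array([ 417.6, -288.2]), array([52.6, 40.4]), np.float64(-0.569))
   plane (array([ 417.2, -288.9]), array([54.5, 42.7]), np.float64(-0.564))
plate [302.39122316 146.93277311] 1071 [0.6543 0.0854 0.129 ] 0.129 (array([654.8,  85.2]), array([127.9, 127. ]), np.float64(0.809))
plate [362.04823748 155.60853432] 1078 [ 0.6283 -0.1225  0.1373] 0.1373 (array([ 627.5, -122.5]), array([126.1, 125.2]), np.float64(0.026))
pad [233.59177215 207.61708861] 316 [0.4403 0.3319 0.0496] 0.0495 (array([440.8, 333.1]), array([65.2, 62.3]), np.float64(-1.544))
tile [233.84      207.9404878]
[... 753 characters left out ...]
, -118.9]), array([131.3, 128.2]), np.float64(0.539))
plate [316.36122881 223.40360169] 944 [0.659  0.0903 0.1294] 0.1295 (array([655.2,  88.1]), array([131. , 129.3]), np.float64(0.406))
pad [413.94604317 229.69784173] 278 [0.4448 0.3344 0.0487] 0.0489 (array([441.2, 333.3]), array([71.4, 63.7]), np.float64(0.023))
pad [407.06849315 243.36986301] 73 [0.5022 0.3358 0.0345] 0.0342 (array([501.1, 336.6]), array([113.9,  14.9]), np.float64(-1.484))
tile [413.26785714 232.26227679] 896 [0.451  0.3353 0.043 ] (array([433. , 332.6]), array([150.2, 118.1]), np.float64(0.029))
mat [244.02266289 185.30311615] 353 0.005280963380728476 (array([ 475.5, -342.7]), array([230.6, 112.8]), np.float64(0.266))
```

View pics/c.png

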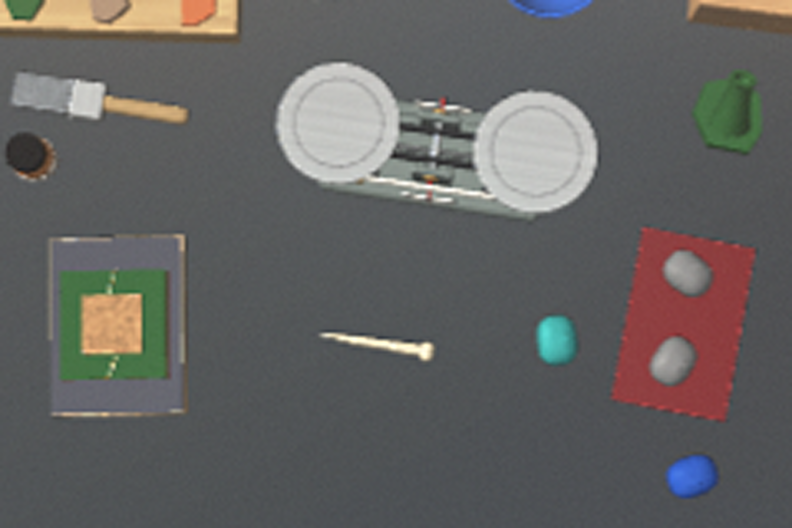

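Request:
jog_arm([
  {"dx": 2.2, "dy": -3.2, "dz": 0.4, "turn": -0.03},
  {"dx": 2.2, "dy": -3.2, "dz": 0.4, "turn": -0.03},
  {"dx": 2.2, "dy": -3.2, "dz": 0.4, "turn": -0.03},
  {"dx": 2.2, "dy": -3.2, "dz": 0.4, "turn": -0.03},
  {"dx": 2.2, "dy": -3.2, "dz": 0.4, "turn": -0.03},
  {"dx": 2.2, "dy": -3.2, "dz": 0.4, "turn": -0.03},
  {"dx": 2.2, "dy": -3.2, "dz": 0, "turn": -0.03},
  {"dx": 2.2, "dy": -3.2, "dz": 0, "turn": -0.03},
  {"dx": 2.2, "dy": -3.2, "dz": 0, "turn": -0.03},
  {"dx": 2.2, "dy": -3.2, "dz": 0, "turn": -0.03},
  {"dx": 2.2, "dy": -3.2, "dz": 0, "turn": -0.03},
], fingers=7.0, grip_force=40)

```text
time: 1.02
tool_pos: [0.3981, 0.3029, 0.2256]
tcp_rot: [-0.874, -3.017, 0.0]
wrist_force: [1.3, 1.1, -0.2]
width: 0.816
```

Request:
jog_arm([
  {"dy": -4.1},
  {"dy": -4.1},
  {"dy": -4.1},
  {"dy": -4.1},
  {"dy": -4.1},
  {"dy": -4.1},
  {"dy": -4.1},
  {"dy": -4.1},
  {"dy": -4.1},
  {"dy": -4.1},
  {"dy": -4.1},
  {"dy": -4.1},
])

```text
validation failed for argument at $.mo...
```

Request:
jog_arm([
  {"dx": 0.4, "dy": -3.3, "dz": -1.5},
  {"dx": 0.5, "dy": -3.3, "dz": -1.5},
  {"dx": 0.5, "dy": -3.0, "dz": -1.5},
  {"dx": 0.4, "dz": -1.5},
  {"dz": -1.5},
  {"dz": 0},
])

```text
validation failed for argument at $.mo...
```

```bash
python3 - <<'E'
from m import *
s=bot.read_state();print(s['tool_pos'],s['tcp_rot'],s['q'])
im,D=viewer.read_camera('wrist');ci=viewer.camera_info('wrist');save('w1.png',im);P=cloud(ci,D)
m=(P[...,2]>.012)&(P[...,2]<.06)
hsv=cv2.cvtColor(im,cv2.COLOR_RGB2HSV);m&=(hsv[...,1]<60)
for b,c,a in blobs(m,500): print(c,a,P[b].mean(0),np.percentile(P[b][:,2],99),rect(P[b]))
E
```

```text
[0.39808372 0.30291288 0.22564398] [-8.74126451e-01 -3.01730474e+00  4.88187361e-04] [ 6.00681147e-01 -8.52216924e-02  1.93874064e+00 -2.89808219e-05
  1.28845320e+00 -4.06137642e-01]
[351.24603392 168.11022976] 7312 [0.42810538 0.32949088 0.02025281] 0.04000415041882374 (array([445.1, 325.3]), array([196.5, 150. ]), np.float64(0.045))
[480.3465982 116.2182285] 779 [0.45565993 0.502314   0.01809235] 0.021040814666703062 (array([453., 508.]), array([53.2, 38.3]), np.float64(1.165))
[483.57518488 290.11175021] 1217 [0.70069423 0.40528307 0.01835138] 0.0217795869132724 (array([703.6, 404. ]), array([103.2,  40.3]), np.float64(1.378))
[272.55289421 343.499002  ] 501 [0.60449579 0.07455    0.02477046] 0.031065074864325748 (array([606.3,  70.5]), array([79.4, 29. ]), np.float64(1.186))
[ 40.89007092 356.09574468] 846 [ 0.41653392 -0.28251913  0.03272792] 0.04370075599735721 (array([ 418.7, -290. ]), array([53. , 37.3]), np.float64(-0.575))
[186.21188878 384.14860978] 1043 [ 0.59428494 -0.10130061  0.03241172] 0.04311057762249152 (array([ 601.4, -104. ]), array([81.8, 53.5]), np.float64(1.453))
```

View pics/w1.png

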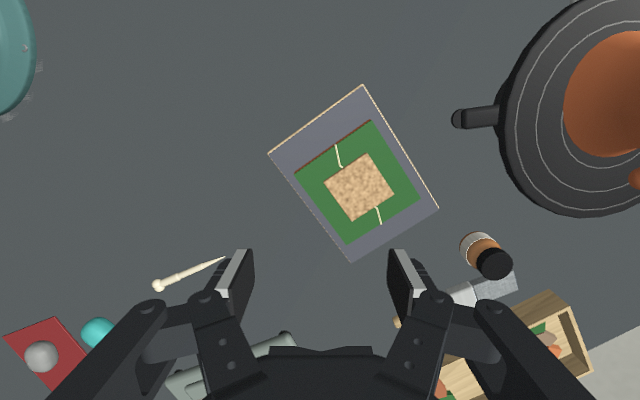

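The wrist view, still above the tile, shows the cork pad at (358,187) and the near pebble at (40,356). The last two moves were refused because every row needs all four fields.

Request:
jog_arm([
  {"dx": 0, "dy": -4.1, "dz": 0, "turn": 0},
  {"dx": 0, "dy": -4.1, "dz": 0, "turn": 0},
  {"dx": 0, "dy": -4.1, "dz": 0, "turn": 0},
  {"dx": 0, "dy": -4.1, "dz": 0, "turn": 0},
  {"dx": 0, "dy": -4.1, "dz": 0, "turn": 0},
  {"dx": 0, "dy": -4.1, "dz": 0, "turn": 0},
  {"dx": 0, "dy": -4.1, "dz": 0, "turn": 0},
  {"dx": 0, "dy": -4.1, "dz": 0, "turn": 0},
  {"dx": 0, "dy": -4.1, "dz": 0, "turn": 0},
  {"dx": 0, "dy": -4.1, "dz": 0, "turn": 0},
  {"dx": 0, "dy": -4.1, "dz": 0, "turn": 0},
  {"dx": 0, "dy": -4.1, "dz": 0, "turn": 0},
])

```text
time: 2.07
tool_pos: [0.3971, -0.189, 0.2259]
tcp_rot: [0.873, 3.018, 0.0]
wrist_force: [1.2, -0.0, -0.5]
width: 0.82
```

Request:
jog_arm([
  {"dx": 0.4, "dy": -3.3, "dz": -1.5, "turn": 0},
  {"dx": 0.5, "dy": -3.3, "dz": -1.5, "turn": 0},
  {"dx": 0.5, "dy": -3.0, "dz": -1.5, "turn": 0},
  {"dx": 0.4, "dy": 0, "dz": -1.5, "turn": 0},
  {"dx": 0, "dy": 0, "dz": -1.5, "turn": 0},
  {"dx": 0, "dy": 0, "dz": 0, "turn": 0},
])

```text
time: 2.57
tool_pos: [0.4133, -0.2819, 0.1469]
tcp_rot: [-0.872, -3.011, -0.004]
wrist_force: [-0.5, 0.1, 0.3]
width: 0.822
```

```bash
cat > w.py <<'E'
from m import *
def look(name,z=.021,zr=(.012,.06),amin=800):
    s=bot.read_state();R=cv2.Rodrigues(s['tcp_rot'])[0]
    print('t',s['time'],'tcp',s['tool_pos'].round(4),'jaw',np.arctan2(R[1,1],R[0,1]).round(3),'q1,q6',s['q'][[0,5]].round(2))
    ci=viewer.camera_info('wrist');im,D=viewer.read_camera('wrist');save(name,im);P=cloud(ci,D)
    hsv=cv2.cvtColor(im,cv2.COLOR_RGB2HSV)
    m=(P[...,2]>zr[0])&(P[...,2]<zr[1])&(hsv[...,1]<60)
    for b,c,a in blobs(m,amin):
        cs=max(cv2.findContours(b.astype(np.uint8),0,1)[0],key=len).reshape(-1,2)
        print(c.round(),a,'cloud',rect(P[b]),'ray',rect(plane(ci,cs,z)),'zmax',np.percentile(P[b][:,2],99).round(4))
    return im,D,ci,P
E
python3 -c "
from w import *
look('w2.png')"
```

```text
t 2.5667 tcp [ 0.4133 -0.2819  0.1469] jaw 1.007 q1,q6 [-0.65 -1.66]
[317. 191.] 1849 cloud (array([ 416.4, -288.2]), array([52.8, 43. ]), np.float64(-0.577)) ray (array([ 418.4, -289.7]), array([56.4, 43.8]), np.float64(-0.565)) zmax 0.0403
[569. 236.] 9112 cloud (array([634.2, -61.3]), array([164.5, 114.1]), np.float64(1.455)) ray (array([634.4, -64.8]), array([160.6, 121.8]), np.float64(1.451)) zmax 0.0558
[351. 267.] 1593 cloud (array([ 514. , -302.8]), array([54.6, 41.4]), np.float64(0.994)) ray (array([ 517.4, -304.7]), array([54.9, 51.6]), np.float64(1.004)) zmax 0.04
```

Request:
jog_arm([
  {"dx": 0.1, "dy": -0.5, "dz": -2.0, "turn": 0},
  {"dx": 0, "dy": 0, "dz": -3.0, "turn": 0},
  {"dx": 0, "dy": 0, "dz": -3.0, "turn": 0},
  {"dx": 0, "dy": 0, "dz": -2.5, "turn": 0},
  {"dx": 0, "dy": 0, "dz": -2.0, "turn": 0},
  {"dx": 0, "dy": 0, "dz": -0.8, "turn": 0},
  {"dx": 0, "dy": 0, "dz": 0, "turn": 0},
  {"dx": 0, "dy": 0, "dz": 0, "turn": 0},
])

```text
time: 3.28
tool_pos: [0.4175, -0.2884, 0.019]
tcp_rot: [0.871, 3.017, -0.001]
wrist_force: [0.1, -0.1, 0.6]
width: 0.82
```

Aligned with the pebble; lowering the last 16 mm and closing.

Request:
jog_arm([
  {"dx": 0, "dy": 0, "dz": -0.6, "turn": 0},
  {"dx": 0, "dy": 0, "dz": -0.6, "turn": 0},
  {"dx": 0, "dy": 0, "dz": -0.3, "turn": 0},
  {"dx": 0, "dy": 0, "dz": 0, "turn": 0},
])

```text
time: 3.62
tool_pos: [0.4165, -0.288, 0.0027]
tcp_rot: [-0.872, -3.018, -0.0]
wrist_force: [-0.2, -0.4, -0.5]
width: 0.819
```

Request:
jog_arm([
  {"dx": 0, "dy": 0, "dz": 0, "turn": 0},
  {"dx": 0, "dy": 0, "dz": 0, "turn": 0},
  {"dx": 0, "dy": 0, "dz": 0, "turn": 0},
  {"dx": 0, "dy": 0, "dz": 0, "turn": 0},
  {"dx": 0, "dy": 0, "dz": 0, "turn": 0},
  {"dx": 0, "dy": 0, "dz": 0, "turn": 0},
  {"dx": 0, "dy": 0, "dz": 0, "turn": 0},
], fingers=3.0, grip_force=40)

```text
time: 4.2
tool_pos: [0.4179, -0.2891, 0.0051]
tcp_rot: [0.872, 3.016, -0.001]
wrist_force: [-1.6, 2.6, 12.0]
width: 0.358
```

```bash
python3 -c "
from w import *
look('w3.png')"
```

```text
t 4.2 tcp [ 0.4179 -0.2891  0.0051] jaw 1.008 q1,q6 [-0.65 -1.66]
[320. 247.] 6684 cloud (array([ 416.3, -287.3]), array([52.3, 50.3]), np.float64(0.12)) ray (array([ 424.9, -292.3]), array([67.5, 64.9]), np.float64(-1.262)) zmax 0.0592
[633. 339.] 1343 cloud (array([ 621.9, -140.7]), array([109.3,  14.3]), np.float64(-0.246)) ray (array([ 615.9, -143. ]), array([114.4,  11.6]), np.float64(-0.172)) zmax 0.0241
```

View pics/w3.png

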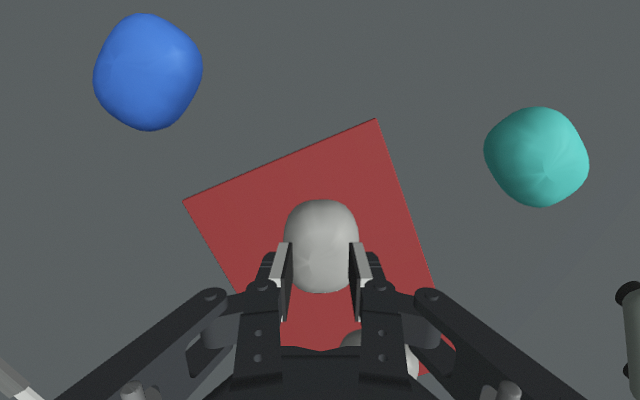

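```bash
python3 -c "
from w import *
im,D,ci,P=look('w4.png')
for r in range(200,310,8): print(r,P[r,320].round(4), 'pads', P[r,278].round(4),P[r,285].round(4),P[r,362].round(4))
"
```

```text
t 4.25 tcp [ 0.418  -0.2891  0.0051] jaw 1.008 q1,q6 [-0.65 -1.66]
[320. 247.] 6686 cloud (array([ 416.5, -287.3]), array([52.4, 50.2]), np.float64(0.141)) ray (array([ 425.2, -292.2]), array([67.6, 65.4]), np.float64(-1.261)) zmax 0.0591
[633. 340.] 1337 cloud (array([ 621.6, -140.5]), array([108.7,  13.3]), np.float64(-0.236)) ray (array([ 615.6, -142.9]), array([114.9,  11.5]), np.float64(-0.172)) zmax 0.0241
200 [ 0.3941 -0.2739  0.0191] pads [ 0.3841 -0.2983  0.0054] [ 0.3866 -0.295   0.0044] [ 0.4118 -0.2545  0.0056]
208 [ 0.3954 -0.2747  0.0283] pads [ 0.3885 -0.3015  0.0049] [ 0.3911 -0.298   0.0042] [ 0.417  -0.2572  0.0038]
216 [ 0.3974 -0.276   0.034 ] pads [ 0.3931 -0.3048  0.0044] [ 0.3951 -0.3006  0.0056] [ 0.4214 -0.2598  0.0047]
224 [ 0.4006 -0.278   0.0358] pads [ 0.3973 -0.3075  0.0055] [ 0.3997 -0.3038  0.0053] [ 0.4265 -0.2626  0.0039]
232 [ 0.4038 -0.2801  0.0374] pads [ 0.4022 -0.3112  0.0042] [ 0.397  -0.2987  0.0284] [ 0.4313 -0.2654  0.0039]
240 [ 0.4072 -0.2822  0.0387] pads [ 0.407  -0.3146  0.0039] [ 0.4005 -0.301   0.0299] [ 0.4363 -0.2682  0.0041]
248 [ 
[... 197 characters left out ...]
.4183 -0.2658  0.0544]
264 [ 0.4191 -0.2897  0.039 ] pads [ 0.3979 -0.2987  0.061 ] [ 0.3993 -0.2958  0.0616] [ 0.4183 -0.2667  0.0608]
272 [ 0.4228 -0.292   0.04  ] pads [ 0.3984 -0.298   0.0675] [ 0.3992 -0.2946  0.0694] [ 0.4172 -0.2673  0.0683]
280 [ 0.4273 -0.2949  0.0393] pads [ 0.3994 -0.2978  0.0724] [ 0.4023 -0.2967  0.0697] [ 0.4181 -0.2684  0.0723]
288 [ 0.4327 -0.2983  0.0376] pads [ 0.4022 -0.2997  0.0732] [ 0.4054 -0.2987  0.0701] [ 0.4202 -0.2699  0.0742]
296 [ 0.4589 -0.315   0.0031] pads [ 0.402  -0.2985  0.0796] [ 0.4076 -0.3001  0.0721] [ 0.42   -0.2705  0.0793]
304 [ 0.4646 -0.3186  0.0032] pads [ 0.4048 -0.3004  0.0802] [ 0.4108 -0.3022  0.0725] [ 0.4232 -0.2724  0.0794]
```

```bash
python3 -c "
from w import *
s=bot.read_state();R=cv2.Rodrigues(s['tcp_rot'])[0];ci=viewer.camera_info('wrist')
print('cam',-np.array(ci['R']).T@ci['t'])
for y in(-.022,-.015,.015,.022):
  for z in (0,-.019,-.04):
    p=s['tool_pos']+R@[0,y,z]; print(y,z,p.round(4),cv2.projectPoints(p[None],cv2.Rodrigues(np.array(ci['R']))[0],np.array(ci['t']),K(ci),np.array(ci['dist']))[0].ravel().round())
a=cv2.imread('pics/w4.png')[190:320,240:400];cv2.imwrite('pics/c4.png',cv2.resize(a,None,fx=4.5,fy=4.5,interpolation=2))
"
```

```text
cam [ 0.3497075  -0.24558968  0.17694753]
-0.022 0 [ 0.4062 -0.3077  0.0051] [286. 235.]
-0.022 -0.019 [ 0.4062 -0.3076  0.0241] [282. 249.]
-0.022 -0.04 [ 0.4061 -0.3076  0.0451] [277. 268.]
-0.015 0 [ 0.4099 -0.3018  0.0051] [297. 235.]
-0.015 -0.019 [ 0.4099 -0.3017  0.0241] [294. 249.]
-0.015 -0.04 [ 0.4098 -0.3017  0.0451] [291. 268.]
0.015 0 [ 0.4259 -0.2764  0.0051] [343. 235.]
0.015 -0.019 [ 0.4259 -0.2764  0.0241] [346. 249.]
0.015 -0.04 [ 0.4259 -0.2763  0.0451] [349. 268.]
0.022 0 [ 0.4297 -0.2705  0.0051] [354. 235.]
0.022 -0.019 [ 0.4296 -0.2704  0.0241] [358. 248.]
0.022 -0.04 [ 0.4296 -0.2704  0.0451] [363. 268.]
```

View pics/c4.png

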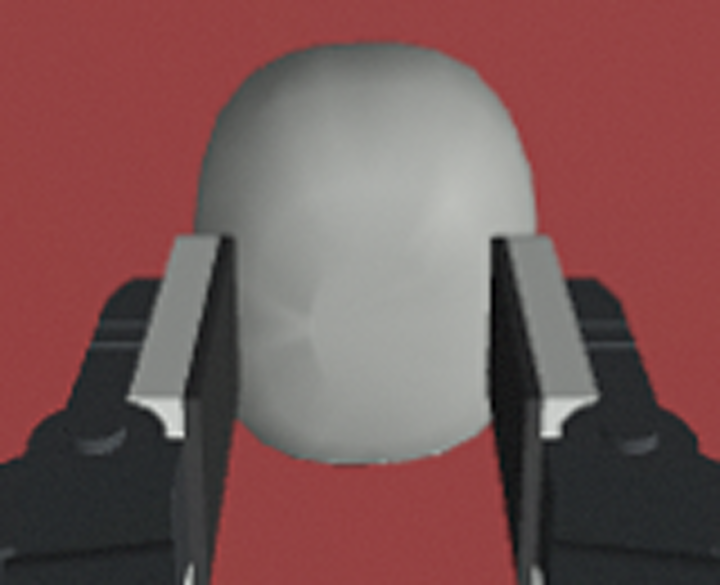

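```bash
python3 -c "
from w import *
im,D=viewer.read_camera('scene');ci=viewer.camera_info('scene');P=cloud(ci,D)
save('s1.png',np.ascontiguousarray(cv2.resize(im[110:215,200:330],None,fx=5,fy=5,interpolation=2)))
s=bot.read_state()
for z in(0,.02,.04): print(z,cv2.projectPoints((s['tool_pos']+[0,0,z])[None],cv2.Rodrigues(np.array(ci['R']))[0],np.array(ci['t']),K(ci),np.array(ci['dist']))[0].ravel().round(1))
d=np.hypot(P[...,0]-.418,P[...,1]+.289)
for z in np.arange(0,.12,.01):
  m=(d<.05)&(P[...,2]>z)&(P[...,2]<z+.01); print(round(z,2),m.sum(), im[m].mean(0).round() if m.any() else '')
"
```

```text
0 [264.8 179.5]
0.02 [264.5 175.3]
0.04 [264.1 171. ]
0.0 129 [139.  59.  61.]
0.01 34 [136. 100.  99.]
0.02 37 [159. 153. 151.]
0.03 45 [162. 156. 154.]
0.04 26 [129. 128. 128.]
0.05 17 [90. 86. 88.]
0.06 23 [85. 85. 87.]
0.07 7 [82. 83. 85.]
0.08 18 [60. 61. 65.]
0.09 15 [51. 51. 55.]
0.1 20 [52. 53. 56.]
0.11 19 [51. 52. 56.]
```

View pics/s1.png

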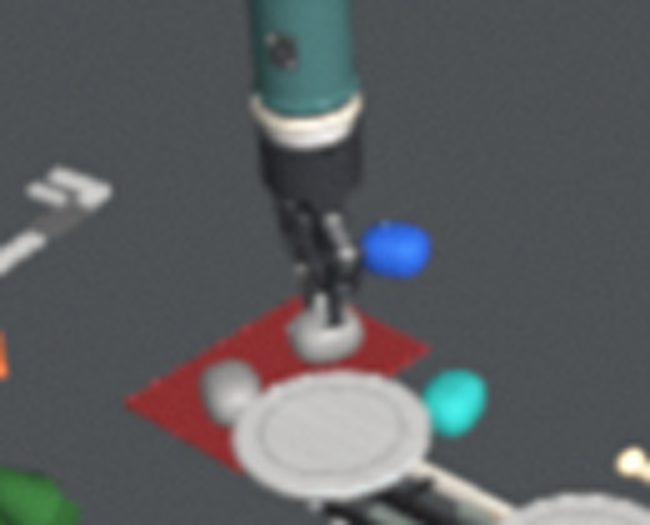

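The wrist and scene views both show the finger tips sitting on the pebble's shoulders, about 35 mm above the reported TCP height, so the closed pads gripped nothing. I'll open and lower gently, watching the force.

Request:
jog_arm([
  {"dx": 0, "dy": 0, "dz": 0, "turn": 0},
  {"dx": 0, "dy": 0, "dz": 0, "turn": 0},
  {"dx": 0, "dy": 0, "dz": 0, "turn": 0},
  {"dx": 0, "dy": 0, "dz": 0, "turn": 0},
  {"dx": 0, "dy": 0, "dz": 0, "turn": 0},
  {"dx": 0, "dy": 0, "dz": 0, "turn": 0},
], fingers=6.5)

```text
time: 4.85
tool_pos: [0.4165, -0.2881, 0.0027]
tcp_rot: [-0.872, -3.018, -0.0]
wrist_force: [0.4, -0.1, -0.4]
width: 0.764
```

Request:
jog_arm([
  {"dx": 0, "dy": 0, "dz": -0.2, "turn": 0},
  {"dx": 0, "dy": 0, "dz": -0.2, "turn": 0},
  {"dx": 0, "dy": 0, "dz": -0.2, "turn": 0},
  {"dx": 0, "dy": 0, "dz": 0, "turn": 0},
])

```text
time: 5.18
tool_pos: [0.4163, -0.2879, -0.0037]
tcp_rot: [-0.872, -3.017, -0.001]
wrist_force: [-0.8, 0.3, -0.3]
width: 0.76
```

```bash
python3 -c "
from w import *
im,D,ci,P=look('w5.png')
s=bot.read_state();R=cv2.Rodrigues(s['tcp_rot'])[0]
Q=(P-s['tool_pos'])@R
m=(abs(Q[...,0])<.03)&(abs(Q[...,1])<.06)&(Q[...,2]>-.1)
for y0,y1 in((-.06,-.028),(.028,.06)):
  q=Q[m&(Q[...,1]>y0)&(Q[...,1]<y1)]; print(np.histogram(q[:,2]*1000,bins=range(-100,20,5)))
"
```

```text
t 5.1833 tcp [ 0.4163 -0.2879 -0.0037] jaw 1.008 q1,q6 [-0.65 -1.66]
[319. 256.] 6546 cloud (array([ 415.8, -288. ]), array([51.8, 43. ]), np.float64(-0.589)) ray (array([ 419.4, -290.4]), array([62.3, 44.7]), np.float64(-0.563)) zmax 0.04
[397. 271.] 1090 cloud (array([ 431.5, -257. ]), array([21.5, 14.2]), np.float64(-1.264)) ray (array([ 455.6, -255.5]), array([43.3, 24.6]), np.float64(-0.221)) zmax 0.0598
[244. 271.] 1143 cloud (array([ 395.8, -314.9]), array([22.2, 13.9]), np.float64(0.085)) ray (array([ 404.3, -336.9]), array([44.6, 24.8]), np.float64(-0.921)) zmax 0.0598
(array([ 822, 1721, 1565,  623,  229,  384,  294,  313,  275,  251,  232,
        178,   79,    0,    0,    0,    0,    0, 3520,    0,    0,    0,
          0]), array([-100,  -95,  -90,  -85,  -80,  -75,  -70,  -65,  -60,  -55,  -50,
        -45,  -40,  -35,  -30,  -25,  -20,  -15,  -10,   -5,    0,    5,
         10,   15]))
(array([ 799, 1658, 1603,  603,  243,  376,  309,  315,  285,  245,  232,
        177,   83,    0,    0,    0,    0,    0, 3148,  314,    0,    0,
          0]), array([-100,  -95,  -90,  -85,  -80,  -75,  -70,  -65,  -60,  -55,  -50,
        -45,  -40,  -35,  -30,  -25,  -20,  -15,  -10,   -5,    0,    5,
         10,   15]))
```

Request:
jog_arm([
  {"dx": 0, "dy": 0, "dz": -0.4, "turn": 0},
  {"dx": 0, "dy": 0, "dz": -0.4, "turn": 0},
  {"dx": 0, "dy": 0, "dz": -0.4, "turn": 0},
  {"dx": 0, "dy": 0, "dz": -0.3, "turn": 0},
  {"dx": 0, "dy": 0, "dz": 0, "turn": 0},
])

```text
time: 5.65
tool_pos: [0.416, -0.2876, -0.019]
tcp_rot: [-0.872, -3.016, -0.001]
wrist_force: [-0.4, 1.2, 0.0]
width: 0.763
```

Request:
jog_arm([
  {"dx": 0, "dy": 0, "dz": -0.3, "turn": 0},
  {"dx": 0, "dy": 0, "dz": -0.3, "turn": 0},
  {"dx": 0, "dy": 0, "dz": -0.1, "turn": 0},
  {"dx": 0, "dy": 0, "dz": 0, "turn": 0},
  {"dx": 0, "dy": 0, "dz": 0, "turn": 0},
])

```text
time: 6.07
tool_pos: [0.4167, -0.2882, -0.0251]
tcp_rot: [-0.872, -3.018, -0.0]
wrist_force: [0.8, 0.4, 0.2]
width: 0.764
```

Request:
jog_arm([
  {"dx": 0, "dy": 0, "dz": 0, "turn": 0},
  {"dx": 0, "dy": 0, "dz": 0, "turn": 0},
  {"dx": 0, "dy": 0, "dz": 0, "turn": 0},
  {"dx": 0, "dy": 0, "dz": 0, "turn": 0},
  {"dx": 0, "dy": 0, "dz": 0, "turn": 0},
  {"dx": 0, "dy": 0, "dz": 0, "turn": 0},
], fingers=2.0)

```text
time: 6.57
tool_pos: [0.4171, -0.2885, -0.0246]
tcp_rot: [0.872, 3.017, -0.0]
wrist_force: [-0.9, 0.4, 5.3]
width: 0.492
```

Request:
jog_arm([
  {"dx": 0, "dy": 0, "dz": 1.0, "turn": 0},
  {"dx": 0, "dy": 0, "dz": 2.0, "turn": 0},
  {"dx": 0, "dy": 0, "dz": 3.0, "turn": 0},
  {"dx": 0, "dy": 0, "dz": 3.0, "turn": 0},
  {"dx": 0, "dy": 0, "dz": 3.0, "turn": 0},
  {"dx": 0, "dy": 0, "dz": 3.0, "turn": 0},
  {"dx": 0, "dy": 0, "dz": 2.0, "turn": 0},
  {"dx": 0, "dy": 0, "dz": 0, "turn": 0},
])

```text
time: 7.23
tool_pos: [0.4197, -0.2904, 0.1507]
tcp_rot: [0.87, 3.009, -0.006]
wrist_force: [0.6, -1.5, -1.3]
width: 0.489
```

Request:
jog_arm([
  {"dx": 2.4, "dy": 1.9, "dz": 0, "turn": 0},
  {"dx": 2.4, "dy": 1.9, "dz": 0, "turn": 0},
  {"dx": 2.4, "dy": 1.9, "dz": 0, "turn": 0},
  {"dx": 2.4, "dy": 1.9, "dz": 0, "turn": 0},
  {"dx": 2.4, "dy": 1.9, "dz": 0, "turn": 0},
  {"dx": 2.4, "dy": 1.9, "dz": 0, "turn": 0},
  {"dx": 2.4, "dy": 1.9, "dz": 0, "turn": 0},
  {"dx": 2.4, "dy": 1.9, "dz": 0, "turn": 0},
  {"dx": 1.9, "dy": 1.5, "dz": 0, "turn": 0},
  {"dx": 0, "dy": 0, "dz": 0, "turn": 0},
  {"dx": 0, "dy": 0, "dz": 0, "turn": 0},
])

```text
time: 8.15
tool_pos: [0.6272, -0.12, 0.1429]
tcp_rot: [-0.868, -3.016, 0.001]
wrist_force: [1.1, 0.4, -3.0]
width: 0.486
```

```bash
cat > pl.py <<'E'
from m import *
def see(tag):
  for n in('top','scene'):
    im,D=viewer.read_camera(n);ci=viewer.camera_info(n);save(tag+n+'.png',im);P=cloud(ci,D)
    X,Y,Z=P[...,0],P[...,1],P[...,2];S=cv2.cvtColor(im,cv2.COLOR_RGB2HSV)[...,1]
    for nm,c in(('L',(.655,.087)),('R',(.6285,-.121)),):
        d=np.hypot(X-c[0],Y-c[1]); m=(d<.062)&(Z>.105)&(Z<.15);
        b=(d<.062)&(Z>np.median(Z[m])+.012)&(Z<np.median(Z[m])+.06)&(S<60)
        print(n,nm,'plate z',np.median(Z[m]).round(4),m.sum(),'above',[ (a,rect(P[bb]),np.percentile(P[bb][:,2],98).round(4)) for bb,_,a in blobs(b,25)])
  s=bot.read_state();print(s['time'],s['tool_pos'].round(4),s['width'])
E
python3 -c "
from pl import *
see('p1')"
```

```text
top L plate z 0.1326 980 above []
top R plate z 0.1337 366 above []
scene L plate z 0.133 821 above []
scene R plate z 0.1342 613 above [(np.int32(59), (array([ 645.2, -109.6]), array([51.7, 27.4]), np.float64(-0.995)), np.float64(0.1939))]
8.25 [ 0.6262 -0.1213  0.1434] 0.48949377663123034
```

Request:
jog_arm([
  {"dx": 0.1, "dy": 0, "dz": -1.0, "turn": 0},
  {"dx": 0, "dy": 0, "dz": -1.2, "turn": 0},
  {"dx": 0, "dy": 0, "dz": -0.8, "turn": 0},
  {"dx": 0, "dy": 0, "dz": -0.4, "turn": 0},
  {"dx": 0, "dy": 0, "dz": -0.3, "turn": 0},
  {"dx": 0, "dy": 0, "dz": -0.3, "turn": 0},
  {"dx": 0, "dy": 0, "dz": -0.3, "turn": 0},
  {"dx": 0, "dy": 0, "dz": -0.3, "turn": 0},
  {"dx": 0, "dy": 0, "dz": -0.2, "turn": 0},
  {"dx": 0, "dy": 0, "dz": -0.2, "turn": 0},
  {"dx": 0, "dy": 0, "dz": 0, "turn": 0},
  {"dx": 0, "dy": 0, "dz": 0, "turn": 0},
])

```text
time: 9.25
tool_pos: [0.6288, -0.1212, 0.095]
tcp_rot: [-0.872, -3.018, 0.0]
wrist_force: [-0.2, -0.4, -1.8]
width: 0.489
```

Request:
jog_arm([
  {"dx": 0, "dy": 0, "dz": -0.2, "turn": 0},
  {"dx": 0, "dy": 0, "dz": -0.15, "turn": 0},
  {"dx": 0, "dy": 0, "dz": 0, "turn": 0},
  {"dx": 0, "dy": 0, "dz": 0, "turn": 0},
])

```text
time: 9.58
tool_pos: [0.6291, -0.1213, 0.0919]
tcp_rot: [0.872, 3.017, 0.0]
wrist_force: [0.7, -0.8, 0.3]
width: 0.487
```

```bash
python3 -c "
from pl import *
see('p2')
print(bot.read_state()['wrist_force'])"
```

```text
top L plate z 0.1444 944 above []
top R plate z 0.1221 314 above [(np.int32(34), (array([ 610.4, -114.8]), array([43.1, 11.8]), np.float64(1.136)), np.float64(0.1562))]
scene L plate z 0.1451 816 above []
scene R plate z 0.1225 537 above [(np.int32(175), (array([ 639.9, -108.3]), array([89.3, 45.9]), np.float64(1.37)), np.float64(0.1809))]
9.6833 [ 0.6292 -0.1213  0.0919] 0.4900508080506134
[ 0.78599042 -0.76444262  2.1877196 ]
```

The right plate is on its stop with the pebble resting on it, so I'm releasing.

Request:
jog_arm([
  {"dx": 0, "dy": 0, "dz": 0, "turn": 0},
  {"dx": 0, "dy": 0, "dz": 0, "turn": 0},
  {"dx": 0, "dy": 0, "dz": 0, "turn": 0},
  {"dx": 0, "dy": 0, "dz": 0, "turn": 0},
  {"dx": 0, "dy": 0, "dz": 0, "turn": 0},
], fingers=6.5)

```text
time: 10.1
tool_pos: [0.6286, -0.1212, 0.0913]
tcp_rot: [-0.872, -3.018, 0.0]
wrist_force: [-0.3, 0.0, 0.1]
width: 0.761
```

Request:
jog_arm([
  {"dx": 0, "dy": 0, "dz": 1.0, "turn": 0},
  {"dx": 0, "dy": 0, "dz": 2.0, "turn": 0},
  {"dx": 0, "dy": 0, "dz": 2.5, "turn": 0},
  {"dx": 0, "dy": 0, "dz": 2.5, "turn": -0.12},
  {"dx": -1.2, "dy": -2.2, "dz": 0, "turn": -0.12},
  {"dx": -1.5, "dy": -2.6, "dz": 0, "turn": -0.12},
  {"dx": -1.5, "dy": -2.7, "dz": 0, "turn": -0.12},
  {"dx": -1.5, "dy": -2.7, "dz": 0, "turn": -0.12},
  {"dx": -1.5, "dy": -2.7, "dz": 0, "turn": -0.12},
  {"dx": -1.5, "dy": -2.7, "dz": 0, "turn": -0.12},
  {"dx": -1.5, "dy": -2.7, "dz": 0, "turn": -0.12},
  {"dx": -1.0, "dy": 0, "dz": 0, "turn": -0.12},
])

```text
time: 11.1
tool_pos: [0.5155, -0.3089, 0.1727]
tcp_rot: [2.307, 2.128, -0.003]
wrist_force: [0.5, -0.5, -0.0]
width: 0.76
```

Request:
jog_arm([
  {"dx": 0, "dy": 0, "dz": -1.0, "turn": -0.12},
  {"dx": 0, "dy": 0, "dz": -1.0, "turn": -0.12},
  {"dx": 0, "dy": 0, "dz": -1.0, "turn": -0.12},
  {"dx": 0, "dy": 0, "dz": -1.0, "turn": -0.12},
  {"dx": 0, "dy": 0, "dz": -1.0, "turn": -0.12},
  {"dx": 0, "dy": 0, "dz": -1.0, "turn": -0.07},
  {"dx": 0, "dy": 0, "dz": -1.0, "turn": 0},
  {"dx": 0, "dy": 0, "dz": 0, "turn": 0},
  {"dx": 0, "dy": 0, "dz": 0, "turn": 0},
])

```text
time: 11.85
tool_pos: [0.5163, -0.304, 0.1012]
tcp_rot: [-2.874, -1.267, 0.001]
wrist_force: [0.2, -1.2, 0.2]
width: 0.758
```

```bash
python3 -c "
from w import *
look('w6.png')
from pl import *
see('p3')"
```

```text
t 11.85 tcp [ 0.5163 -0.304   0.1012] jaw -0.74 q1,q6 [-0.57  0.17]
[321. 196.] 2520 cloud (array([ 516.7, -303.1]), array([52.9, 42.5]), np.float64(0.847)) ray (array([ 515.4, -304.8]), array([58. , 43.4]), np.float64(0.856)) zmax 0.0404
top L plate z 0.1444 948 above []
top R plate z 0.1217 836 above [(np.int32(179), (array([ 630.6, -122.6]), array([56.6, 43.1]), np.float64(-0.451)), np.float64(0.1602))]
scene L plate z 0.145 836 above []
scene R plate z 0.1228 586 above [(np.int32(171), (array([ 633.8, -117.4]), array([52.8, 43.2]), np.float64(-0.56)), np.float64(0.1594))]
12.0 [ 0.5173 -0.3046  0.1025] 0.7609876207090226
```

Request:
jog_arm([
  {"dx": 0, "dy": 0, "dz": -2.0, "turn": 0.02},
  {"dx": 0, "dy": 0, "dz": -2.5, "turn": 0},
  {"dx": 0, "dy": 0, "dz": -2.5, "turn": 0},
  {"dx": 0, "dy": 0, "dz": -2.0, "turn": 0},
  {"dx": 0, "dy": 0, "dz": -1.5, "turn": 0},
  {"dx": 0, "dy": 0, "dz": -0.8, "turn": 0},
  {"dx": 0, "dy": 0, "dz": -0.5, "turn": 0},
  {"dx": 0, "dy": 0, "dz": -0.4, "turn": 0},
  {"dx": 0, "dy": 0, "dz": 0, "turn": 0},
  {"dx": 0, "dy": 0, "dz": 0, "turn": 0},
])

```text
time: 12.83
tool_pos: [0.5175, -0.3047, -0.0195]
tcp_rot: [2.862, 1.293, 0.001]
wrist_force: [-0.6, -0.2, -0.9]
width: 0.761
```

Request:
jog_arm([
  {"dx": -0.1, "dy": 0, "dz": -0.3, "turn": 0},
  {"dx": 0, "dy": 0, "dz": -0.25, "turn": 0},
  {"dx": 0, "dy": 0, "dz": 0, "turn": 0},
])

```text
time: 13.08
tool_pos: [0.5156, -0.3042, -0.026]
tcp_rot: [2.863, 1.294, 0.0]
wrist_force: [0.0, 0.3, 0.3]
width: 0.76
```

Request:
jog_arm([
  {"dx": 0, "dy": 0, "dz": 0, "turn": 0},
  {"dx": 0, "dy": 0, "dz": 0, "turn": 0},
  {"dx": 0, "dy": 0, "dz": 0, "turn": 0},
  {"dx": 0, "dy": 0, "dz": 0, "turn": 0},
  {"dx": 0, "dy": 0, "dz": 0, "turn": 0},
  {"dx": 0, "dy": 0, "dz": 0, "turn": 0},
], fingers=2.0)

```text
time: 13.58
tool_pos: [0.5162, -0.3045, -0.0256]
tcp_rot: [2.862, 1.293, 0.001]
wrist_force: [-0.4, -0.7, 3.8]
width: 0.493
```

Request:
jog_arm([
  {"dx": 0, "dy": 0, "dz": 1.0, "turn": 0},
  {"dx": 0, "dy": 0, "dz": 2.0, "turn": 0},
  {"dx": 0, "dy": 0, "dz": 3.0, "turn": 0},
  {"dx": 0, "dy": 0, "dz": 3.5, "turn": 0},
  {"dx": 0, "dy": 0, "dz": 3.5, "turn": 0},
  {"dx": 0, "dy": 0, "dz": 3.5, "turn": 0},
  {"dx": 0, "dy": 0, "dz": 3.0, "turn": 0},
  {"dx": 0, "dy": 0, "dz": 3.0, "turn": 0},
  {"dx": 0, "dy": 0, "dz": 2.0, "turn": 0},
  {"dx": 0, "dy": 0, "dz": 0, "turn": 0},
])

```text
time: 14.42
tool_pos: [0.5183, -0.3058, 0.2256]
tcp_rot: [2.855, 1.29, 0.008]
wrist_force: [1.1, -0.1, -1.0]
width: 0.488
```

Request:
jog_arm([
  {"dx": 1.2, "dy": 3.3, "dz": 0, "turn": 0},
  {"dx": 1.2, "dy": 3.3, "dz": 0, "turn": 0},
  {"dx": 1.2, "dy": 3.3, "dz": 0, "turn": 0},
  {"dx": 1.2, "dy": 3.3, "dz": 0, "turn": 0},
  {"dx": 1.2, "dy": 3.3, "dz": 0, "turn": 0},
  {"dx": 1.2, "dy": 3.3, "dz": 0, "turn": 0},
  {"dx": 1.2, "dy": 3.3, "dz": 0, "turn": 0},
  {"dx": 1.2, "dy": 3.3, "dz": 0, "turn": 0},
  {"dx": 1.2, "dy": 3.3, "dz": 0, "turn": 0},
  {"dx": 1.2, "dy": 3.3, "dz": 0, "turn": 0},
  {"dx": 1.2, "dy": 3.3, "dz": 0, "turn": 0},
  {"dx": 0.7, "dy": 2.8, "dz": 0, "turn": 0},
])

```text
time: 15.42
tool_pos: [0.6542, 0.0891, 0.2168]
tcp_rot: [-2.861, -1.294, 0.004]
wrist_force: [0.1, 0.2, -0.4]
width: 0.491
```

Request:
jog_arm([
  {"dx": 0, "dy": 0, "dz": -1.0, "turn": 0},
  {"dx": 0, "dy": 0, "dz": -2.0, "turn": 0},
  {"dx": 0, "dy": 0, "dz": -2.0, "turn": 0},
  {"dx": 0, "dy": 0, "dz": -2.0, "turn": 0},
  {"dx": 0, "dy": 0, "dz": -1.0, "turn": 0},
  {"dx": 0, "dy": 0, "dz": 0, "turn": 0},
  {"dx": 0, "dy": 0, "dz": 0, "turn": 0},
])

```text
time: 16.0
tool_pos: [0.6535, 0.0864, 0.1375]
tcp_rot: [-2.862, -1.293, 0.005]
wrist_force: [0.4, -0.7, -0.6]
width: 0.487
```

```bash
python3 -c "
from pl import *
see('p4')"
```

```text
top L plate z 0.1443 249 above [(np.int32(48), (array([636.1,  74.4]), array([46.8, 13.8]), np.float64(-0.934)), np.float64(0.2036))]
top R plate z 0.1217 855 above [(np.int32(178), (array([ 630.7, -122.4]), array([53.7, 43.4]), np.float64(-0.437)), np.float64(0.1603))]
scene L plate z 0.1452 642 above [(np.int32(245), (array([659.8,  89.7]), array([65., 53.]), np.float64(-1.377)), np.float64(0.2046))]
scene R plate z 0.1227 583 above [(np.int32(169), (array([ 633.9, -117.5]), array([52.1, 41.1]), np.float64(-0.647)), np.float64(0.1593))]
16.1 [0.6555 0.0866 0.1402] 0.492522921246929
```

Request:
jog_arm([
  {"dx": 0, "dy": 0, "dz": -1.0, "turn": 0},
  {"dx": 0, "dy": 0, "dz": -0.7, "turn": 0},
  {"dx": 0, "dy": 0, "dz": -0.4, "turn": 0},
  {"dx": 0, "dy": 0, "dz": -0.3, "turn": 0},
  {"dx": 0, "dy": 0, "dz": -0.2, "turn": 0},
  {"dx": 0, "dy": 0, "dz": -0.2, "turn": 0},
  {"dx": 0, "dy": 0, "dz": -0.2, "turn": 0},
  {"dx": 0, "dy": 0, "dz": -0.2, "turn": 0},
  {"dx": 0, "dy": 0, "dz": 0, "turn": 0},
  {"dx": 0, "dy": 0, "dz": 0, "turn": 0},
])

```text
time: 16.93
tool_pos: [0.6548, 0.0868, 0.1071]
tcp_rot: [2.863, 1.294, 0.0]
wrist_force: [-0.4, -0.3, -0.2]
width: 0.489
```

```bash
python3 -c "
from pl import *
see('p5')"
```

```text
top L plate z 0.1373 240 above [(np.int32(60), (array([633.2,  84.9]), array([62.8, 16.9]), np.float64(-1.09)), np.float64(0.1959))]
top R plate z 0.1283 818 above [(np.int32(177), (array([ 629.2, -122.6]), array([53. , 43.3]), np.float64(-0.652)), np.float64(0.1682))]
scene L plate z 0.1385 523 above [(np.int32(365), (array([659.8,  91.4]), array([105.8,  51.6]), np.float64(-0.475)), np.float64(0.1977))]
scene R plate z 0.1291 550 above [(np.int32(179), (array([ 633.8, -117.8]), array([57.5, 44.9]), np.float64(-0.477)), np.float64(0.1658))]
17.0333 [0.6548 0.0869 0.1072] 0.48652640945572984
```

The pebble has pushed the left plate 6 mm below its upper stop, so it is in contact and I'm releasing.

Request:
jog_arm([
  {"dx": 0, "dy": 0, "dz": 0, "turn": 0},
  {"dx": 0, "dy": 0, "dz": 0, "turn": 0},
  {"dx": 0, "dy": 0, "dz": 0, "turn": 0},
  {"dx": 0, "dy": 0, "dz": 0, "turn": 0},
  {"dx": 0, "dy": 0, "dz": 0, "turn": 0},
], fingers=6.5)

```text
time: 17.45
tool_pos: [0.6548, 0.0868, 0.1071]
tcp_rot: [2.863, 1.294, 0.0]
wrist_force: [0.0, -1.3, 0.5]
width: 0.757
```

Request:
jog_arm([
  {"dx": 0, "dy": 0, "dz": 0.8, "turn": 0},
  {"dx": 0, "dy": 0, "dz": 1.5, "turn": 0},
  {"dx": 0, "dy": 0, "dz": 2.5, "turn": 0},
  {"dx": 0, "dy": 0, "dz": 3.0, "turn": 0},
  {"dx": 0, "dy": 0, "dz": 2.0, "turn": 0},
  {"dx": 0, "dy": 0, "dz": 0, "turn": 0},
  {"dx": 0, "dy": 0, "dz": 0, "turn": 0},
  {"dx": 0, "dy": 0, "dz": 0, "turn": 0},
  {"dx": 0, "dy": 0, "dz": 0, "turn": 0},
  {"dx": 0, "dy": 0, "dz": 0, "turn": 0},
])

```text
time: 18.28
tool_pos: [0.6535, 0.0867, 0.2029]
tcp_rot: [-2.862, -1.293, 0.005]
wrist_force: [-0.3, 0.4, -0.3]
width: 0.761
```

```bash
python3 -c "
from pl import *
see('p6')"
```

```text
top L plate z 0.122 304 above [(np.int32(127), (array([646.7,  80.4]), array([46.1, 36.5]), np.float64(-0.97)), np.float64(0.1597))]
top R plate z 0.1442 787 above [(np.int32(180), (array([ 631.3, -123.1]), array([56.2, 42.6]), np.float64(-0.435)), np.float64(0.1829))]
scene L plate z 0.1225 723 above [(np.int32(191), (array([658.1,  90.4]), array([53.3, 44.8]), np.float64(1.161)), np.float64(0.1601))]
scene R plate z 0.1451 476 above [(np.int32(178), (array([ 632.7, -117.3]), array([56.9, 43.7]), np.float64(-0.592)), np.float64(0.1818))]
18.3833 [0.6539 0.0867 0.2033] 0.7580579802555844
```

Request:
jog_arm([
  {"dx": 0, "dy": 0, "dz": 0, "turn": 0},
  {"dx": 0, "dy": 0, "dz": 0, "turn": 0},
  {"dx": 0, "dy": 0, "dz": 0, "turn": 0},
  {"dx": 0, "dy": 0, "dz": 0, "turn": 0},
  {"dx": 0, "dy": 0, "dz": 0, "turn": 0},
  {"dx": 0, "dy": 0, "dz": 0, "turn": 0},
  {"dx": 0, "dy": 0, "dz": 0, "turn": 0},
  {"dx": 0, "dy": 0, "dz": 0, "turn": 0},
])

```text
time: 19.05
tool_pos: [0.6547, 0.0868, 0.2051]
tcp_rot: [2.863, 1.294, 0.0]
wrist_force: [-0.1, -0.0, 0.0]
width: 0.764
```

```bash
python3 -c "
from w import *
look('w7.png',z=.137,zr=(.13,.165))
from pl import *
see('p7')"
```

```text
t 19.05 tcp [0.6547 0.0868 0.2051] jaw -0.722 q1,q6 [0.09 0.82]
[321. 201.] 2855 cloud (array([654.8,  87.4]), array([54.6, 43.3]), np.float64(0.878)) ray (array([653.4,  85.9]), array([58.7, 44. ]), np.float64(0.875)) zmax 0.1567
top L plate z 0.1221 307 above [(np.int32(133), (array([646.8,  82. ]), array([46.7, 37.8]), np.float64(-1.098)), np.float64(0.1614))]
top R plate z 0.1443 784 above [(np.int32(182), (array([ 629.4, -121.4]), array([52.9, 43.1]), np.float64(-0.718)), np.float64(0.1836))]
scene L plate z 0.1226 712 above [(np.int32(195), (array([658.5,  90.6]), array([57.3, 42.8]), np.float64(0.841)), np.float64(0.1596))]
scene R plate z 0.145 474 above [(np.int32(176), (array([ 633.7, -116.9]), array([54.9, 41.3]), np.float64(-0.479)), np.float64(0.1817))]
19.2 [0.6547 0.0868 0.205 ] 0.764160814715585
```

View pics/w7.png

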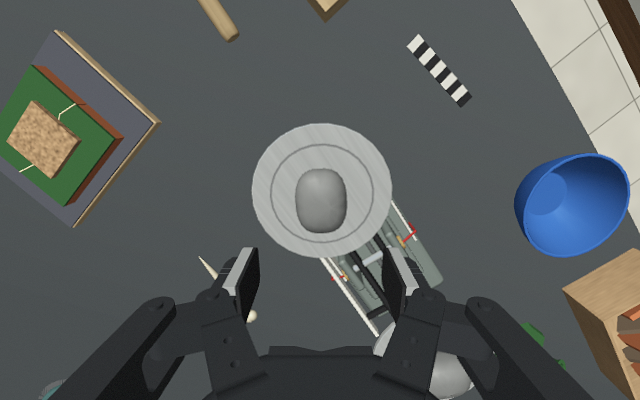

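The pebble lies flat in the middle of the left plate at (321,200). The left side is down on its stop and steady, so this is the heavier one. Re-gripping it now.

Request:
jog_arm([
  {"dx": 0, "dy": 0, "dz": -2.0, "turn": 0},
  {"dx": 0, "dy": 0, "dz": -2.5, "turn": 0.03},
  {"dx": 0, "dy": 0, "dz": -2.5, "turn": 0},
  {"dx": 0, "dy": 0, "dz": -1.8, "turn": 0},
  {"dx": 0, "dy": 0, "dz": -1.2, "turn": 0},
  {"dx": 0, "dy": 0, "dz": -0.6, "turn": 0},
  {"dx": 0, "dy": 0, "dz": -0.4, "turn": 0},
  {"dx": 0, "dy": 0, "dz": -0.3, "turn": 0},
  {"dx": 0, "dy": 0, "dz": 0, "turn": 0},
  {"dx": 0, "dy": 0, "dz": 0, "turn": 0},
])

```text
time: 20.03
tool_pos: [0.6556, 0.0869, 0.0932]
tcp_rot: [2.843, 1.336, 0.003]
wrist_force: [0.5, -0.1, 0.1]
width: 0.761
```

Request:
jog_arm([
  {"dx": 0, "dy": 0, "dz": 0, "turn": 0},
  {"dx": 0, "dy": 0, "dz": 0, "turn": 0},
  {"dx": 0, "dy": 0, "dz": 0, "turn": 0},
  {"dx": 0, "dy": 0, "dz": 0, "turn": 0},
  {"dx": 0, "dy": 0, "dz": 0, "turn": 0},
  {"dx": 0, "dy": 0, "dz": 0, "turn": 0},
], fingers=2.0)

```text
time: 20.53
tool_pos: [0.6556, 0.0869, 0.0935]
tcp_rot: [2.843, 1.336, 0.003]
wrist_force: [-0.4, 0.4, 7.1]
width: 0.489
```

Request:
jog_arm([
  {"dx": 0, "dy": 0, "dz": 0.2, "turn": 0},
  {"dx": 0, "dy": 0, "dz": 0.25, "turn": 0},
  {"dx": 0, "dy": 0, "dz": 0.25, "turn": 0},
  {"dx": 0, "dy": 0, "dz": 0.25, "turn": 0},
  {"dx": 0, "dy": 0, "dz": 0.25, "turn": 0},
  {"dx": 0, "dy": 0, "dz": 0.25, "turn": 0},
  {"dx": 0, "dy": 0, "dz": 0.25, "turn": 0},
  {"dx": 0, "dy": 0, "dz": 0.25, "turn": 0},
  {"dx": 0, "dy": 0, "dz": 0.25, "turn": 0},
  {"dx": 0, "dy": 0, "dz": 0.25, "turn": 0},
  {"dx": 0, "dy": 0, "dz": 0.25, "turn": 0},
  {"dx": 0, "dy": 0, "dz": 0.5, "turn": 0},
])

```text
time: 21.53
tool_pos: [0.6541, 0.0867, 0.1234]
tcp_rot: [-2.843, -1.336, 0.002]
wrist_force: [0.3, 0.8, -1.1]
width: 0.487
```

Request:
jog_arm([
  {"dx": 0, "dy": 0, "dz": 1.5, "turn": 0},
  {"dx": 0, "dy": 0, "dz": 2.5, "turn": 0},
  {"dx": 0, "dy": 0, "dz": 2.0, "turn": 0},
  {"dx": -2.3, "dy": 2.7, "dz": 0, "turn": 0},
  {"dx": -2.3, "dy": 2.7, "dz": 0, "turn": 0},
  {"dx": -2.3, "dy": 2.7, "dz": 0, "turn": 0},
  {"dx": -2.3, "dy": 2.7, "dz": 0, "turn": 0},
  {"dx": -2.3, "dy": 2.7, "dz": 0, "turn": 0},
  {"dx": -2.3, "dy": 2.7, "dz": 0, "turn": 0},
  {"dx": -2.3, "dy": 2.7, "dz": 0, "turn": 0},
  {"dx": -2.3, "dy": 2.7, "dz": 0, "turn": 0},
  {"dx": -2.3, "dy": 2.7, "dz": 0, "turn": 0},
])

```text
time: 22.53
tool_pos: [0.4464, 0.3308, 0.1844]
tcp_rot: [-2.843, -1.336, -0.001]
wrist_force: [0.0, -0.2, -1.1]
width: 0.487
```

Request:
jog_arm([
  {"dx": -0.8, "dy": 0.3, "dz": -2.0, "turn": 0},
  {"dx": 0, "dy": 0, "dz": -2.0, "turn": 0},
  {"dx": 0, "dy": 0, "dz": -2.0, "turn": 0},
  {"dx": 0, "dy": 0, "dz": -1.0, "turn": 0},
  {"dx": 0, "dy": 0, "dz": 0, "turn": 0},
  {"dx": 0, "dy": 0, "dz": 0, "turn": 0},
  {"dx": 0, "dy": 0, "dz": 0, "turn": 0},
])

```text
time: 23.12
tool_pos: [0.4408, 0.3332, 0.1153]
tcp_rot: [-2.843, -1.336, -0.003]
wrist_force: [-0.5, 0.5, -1.5]
width: 0.487
```

```bash
python3 -c "
from w import *
from pl import *
see('p8')
im,D,ci,P=look('w8.png',amin=9999999)
hsv=cv2.cvtColor(im,cv2.COLOR_RGB2HSV);H,S=hsv[...,0],hsv[...,1]
Z=P[...,2];X=P[...,0];Y=P[...,1]
m=(S>60)&(H>5)&(H<25)&(Z>.04)&(Z<.058)&(abs(X-.441)<.05)&(abs(Y-.333)<.05)
for b,c,a in blobs(m,300): print('pad',c,a,rect(P[b]))
Rr=cv2.Rodrigues(bot.read_state()['tcp_rot'])[0]
Q=(P-bot.read_state()['tool_pos'])@Rr
g=(abs(Q[...,1])<.024)&(abs(Q[...,0])<.04)&(Q[...,2]>-.075)&(Q[...,2]<-.03)&(S<60)
for b,c,a in blobs(g,300): print('peb',c,a,Q[b].min(0),Q[b].max(0),rect(P[b]))
"
```

```text
top L plate z 0.1445 939 above []
top R plate z 0.1216 855 above [(np.int32(178), (array([ 630.1, -122.3]), array([54.5, 43.1]), np.float64(-0.436)), np.float64(0.1609))]
scene L plate z 0.1451 826 above []
scene R plate z 0.1228 583 above [(np.int32(172), (array([ 634. , -116.7]), array([55.2, 41.8]), np.float64(-0.629)), np.float64(0.1589))]
23.2167 [0.4411 0.3333 0.1157] 0.4833324904509876
t 23.2167 tcp [0.4411 0.3333 0.1157] jaw -0.693 q1,q6 [0.6  1.29]
pad [320.80501523 192.66744786] 4267 (array([440.2, 332.8]), array([64.3, 63.8]), np.float64(0.051))
peb [321.0714999 274.2443579] 10014 [-0.02400798 -0.02399664 -0.07486769] [ 0.02789732  0.02399712 -0.03451803] (array([442. , 334.7]), array([51.9, 48. ]), np.float64(0.872))
```

View pics/w8.png

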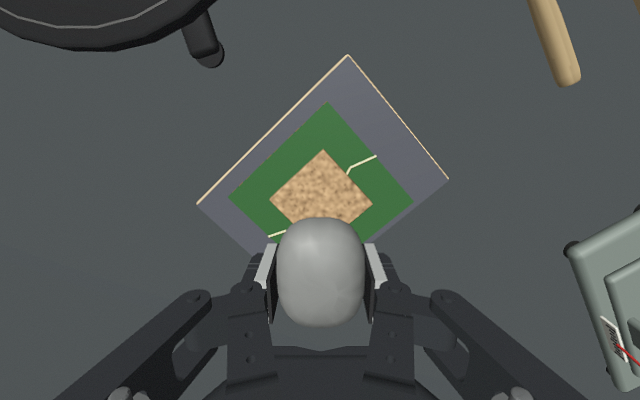

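The pebble is held above the cork pad at (320,193), aligned within 1–2 mm. Lowering.

Request:
jog_arm([
  {"dx": 0, "dy": 0, "dz": -1.5, "turn": 0},
  {"dx": 0, "dy": 0, "dz": -2.0, "turn": 0},
  {"dx": 0, "dy": 0, "dz": -2.0, "turn": 0},
  {"dx": 0, "dy": 0, "dz": -1.5, "turn": 0},
  {"dx": 0, "dy": 0, "dz": -1.0, "turn": 0},
  {"dx": 0, "dy": 0, "dz": -0.5, "turn": 0},
  {"dx": 0, "dy": 0, "dz": -0.3, "turn": 0},
  {"dx": 0, "dy": 0, "dz": -0.2, "turn": 0},
  {"dx": 0, "dy": 0, "dz": 0, "turn": 0},
  {"dx": 0, "dy": 0, "dz": 0, "turn": 0},
])

```text
time: 24.1
tool_pos: [0.4404, 0.3333, 0.0249]
tcp_rot: [-2.843, -1.336, -0.003]
wrist_force: [1.3, 0.9, -0.0]
width: 0.488
```

Request:
jog_arm([
  {"dx": 0, "dy": 0, "dz": -0.15, "turn": 0},
  {"dx": 0, "dy": 0, "dz": -0.15, "turn": 0},
  {"dx": 0, "dy": 0, "dz": -0.1, "turn": 0},
  {"dx": 0, "dy": 0, "dz": 0, "turn": 0},
  {"dx": 0, "dy": 0, "dz": 0, "turn": 0},
])

```text
time: 24.52
tool_pos: [0.4402, 0.3331, 0.021]
tcp_rot: [-2.843, -1.336, -0.002]
wrist_force: [-1.6, -0.6, 5.4]
width: 0.49
```

Contact at about 5 N, as expected. Releasing and backing off.

Request:
jog_arm([
  {"dx": 0, "dy": 0, "dz": 0, "turn": 0},
  {"dx": 0, "dy": 0, "dz": 0, "turn": 0},
  {"dx": 0, "dy": 0, "dz": 0, "turn": 0},
  {"dx": 0, "dy": 0, "dz": 0, "turn": 0},
  {"dx": 0, "dy": 0, "dz": 0, "turn": 0},
], fingers=6.5)

```text
time: 24.93
tool_pos: [0.4396, 0.3327, 0.0198]
tcp_rot: [2.843, 1.336, -0.0]
wrist_force: [-0.4, -0.5, 0.8]
width: 0.761
```

Request:
jog_arm([
  {"dx": 0, "dy": 0, "dz": 0.8, "turn": 0},
  {"dx": 0, "dy": 0, "dz": 2.0, "turn": 0},
  {"dx": 0, "dy": 0, "dz": 3.0, "turn": 0},
  {"dx": 0, "dy": 0, "dz": 3.0, "turn": 0},
  {"dx": 0, "dy": 0, "dz": 2.0, "turn": 0},
  {"dx": 0, "dy": 0, "dz": 0, "turn": 0},
  {"dx": 0, "dy": 0, "dz": 0, "turn": 0},
  {"dx": 0, "dy": 0, "dz": 0, "turn": 0},
])

```text
time: 25.6
tool_pos: [0.4393, 0.3325, 0.1277]
tcp_rot: [2.843, 1.336, -0.001]
wrist_force: [-0.1, -0.1, -0.9]
width: 0.758
```

```bash
python3 -c "
from w import *
im,D,ci,P=look('w9.png',z=.065,zr=(.056,.095))
hsv=cv2.cvtColor(im,cv2.COLOR_RGB2HSV);H,S=hsv[...,0],hsv[...,1]
Z=P[...,2];m=(S>60)&(H>5)&(H<25)&(Z>.04)&(Z<.058)&(abs(P[...,0]-.441)<.05)&(abs(P[...,1]-.333)<.05)
print('pad',rect(P[m]))
from pl import *
see('p9')
"
```

```text
t 25.6 tcp [0.4393 0.3325 0.1277] jaw -0.692 q1,q6 [0.6  1.29]
[321. 202.] 2897 cloud (array([440.1, 334.6]), array([52.5, 42.2]), np.float64(0.873)) ray (array([438.8, 332.6]), array([58.1, 43.6]), np.float64(0.878)) zmax 0.0843
pad (array([442.9, 332.9]), array([94.3, 63.8]), np.float64(0.045))
top L plate z 0.1447 946 above []
top R plate z 0.122 845 above [(np.int32(177), (array([ 630.3, -122.5]), array([54.3, 43.2]), np.float64(-0.467)), np.float64(0.161))]
scene L plate z 0.1452 812 above []
scene R plate z 0.1226 583 above [(np.int32(171), (array([ 634.1, -117.5]), array([53.4, 42.4]), np.float64(-0.704)), np.float64(0.1595))]
25.75 [0.4385 0.332  0.1262] 0.7604939868891298
```

View pics/w9.png

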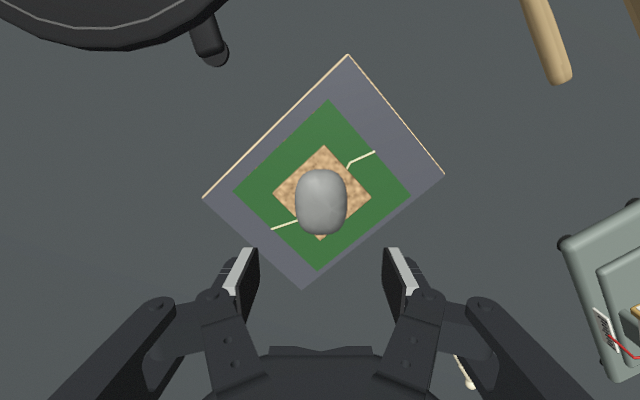

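View pics/p9scene.png

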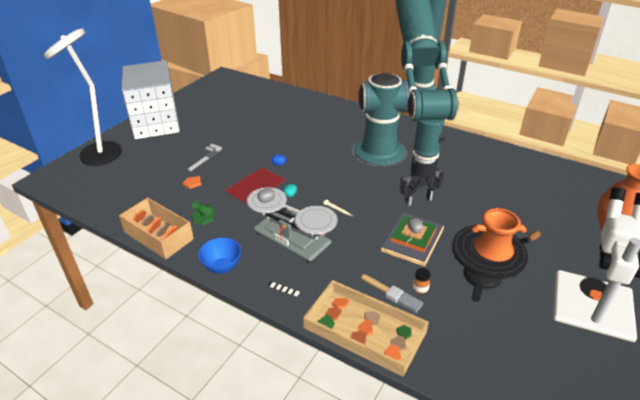

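The pebble lies flat and centred on the cork at (321,202). The other pebble is on the right plate and the bystanders look unmoved. Handing in.

```bash
python3 -c "
from h import *
print(bot.finish_job())"
```

```text
the job is handed in; nothing more can be done
None
```

The heavier pebble is on the cork pad over the join, and the lighter one is still on the right plate of the balance. I handed the job in at about 26 s of robot time. No verdict was reported.

- **Weighing:** I set the near pebble on the right plate and the far one on the left, and let both go. The left side dropped at once to its stop and stayed there untouched for more than 1 s. I then moved the left pebble to the pad.
- **Last checks:** The pebble on the pad lies flat, within about 2 mm of the pad's centre, with its top about 36 mm above the cork. The lighter pebble lies flat, about 2 mm from its plate's centre. In the last scene picture the gripper is clear of everything and the bystanders look unmoved. I judged that by eye and did not measure it.
- **First grasp failed:** The fingertips turned out to sit about 30 mm above where the reported TCP put them. My first close therefore only pressed on top of the pebble, at about 12 N, without shifting it noticeably. I measured the offset with the wrist camera, went lower and corrected for it from then on.
- **Refused moves:** Two early move calls were refused over their format and had no effect.

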